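# Find the loose hatch board in the cable deck and push it open

## Robot

A 6-joint arm with a two-finger parallel gripper is mounted at the origin on a cart in front of the work surface, level with it; the furniture and walls round the work are solid. World frame = base frame: x ahead of the robot, y to its left, z up, the work surface at z = 0. Lengths are in m, angles in rad, forces in N, time in s.
With the tool pointing down it reaches from about 0.3 to 0.775 m from the base axis. Payload 14.6 kg.
Tool frame: the origin (TCP) lies at the centre of the arm's flange, where the gripper is bolted on; the fingertips stand 199 mm ahead of it and the grasp point (between the pads) lies ctrl.tcp_to_grasp ahead of it (ctrl.tcp_to_grasp is the distance from the TCP to the grasp point, in m); z points along the fingers, y is the line along which they close (so a half turn about z gives the same grasp; the last joint's range is limited). The gripper opens to 94 mm and grips with 3 to 60 N. Pads are 16 mm wide; open, the fingers measure 119 mm over their backs; the gripper's body (75 mm by 177 mm) begins 78 mm behind the grasp point.
Start: joints at [-1.347, 0.3, 1.521, -0, 1.321, -0.067], TCP at [0.158, -0.527, 0.405] pointing down, gripper open.
Joint ranges: [-3.03, 3.03], [-0.79, 2.21], [0.23, 2.52], [-1.04, 4.18], [0, 3.07], [-2.55, 2.55]. Speed limits (rad/s): [2.22, 2.22, 2.57, 3.14, 3.14, 3.14].

## Interface

Orientations are given as [roll, pitch, yaw] about the fixed x, y, z axes, in that order (R = Rz(yaw) Ry(pitch) Rx(roll)).
In Python, from station import ctrl gives the robot as it stands. The module is installed in compiled form; this text tells all that it offers.
- The arm moves only by the shell command python3 -m jog 'ROWS' [OPENING] [FORCE]. ROWS is JSON, a list of rows, each a list of 6 numbers: the shift along the tool's x, y, z in cm, then the turn, a rotation vector about the tool's x, y, z in rad. In form: [[tx, ty, tz, ax, ay, az], ...]. A call has 1 to 8 rows; each row is the pose to reach, as a shift and turn from the pose commanded when the call began, along the tool's axes at that moment; what a row does not reach only later rows make up. A row lasts 1/10 s, in which the tool goes at most 50 mm and 8.59 degrees, less where a joint would pass 70% of its speed; a pose out of reach is approached as far as the arm can. A call with a gripper value outside its range is refused whole. OPENING is the opening in per cent of the stroke, from 0 (shut) to 100 (fully open), set as the call begins (- or left out, the last holds). The fingers move at their own pace and stop on an object; FORCE is the grip in N (left out, the last holds). Time passes only in rows, so rows that repeat a pose let the fingers close. It gives the time, the measured TCP pose, the force, the opening and the grip force at its end, in the units of the state.
- ctrl.get_obs(): the state, without advancing time (a new reading comes with each control period).
- ctrl.camera(name): name is "scene" or "top"; returns a dict with "img" (400x640x3 uint8, blue, green, red), "intrinsics" (3x3 intrinsics, pixels), "R" (3x3) and "t" (3): a world point X has camera coordinates R X + t. Camera axes: x right, y down, z forward; pixel columns grow to the right and rows downward; lengths in m; the calibration is good to about 2 mm. A picture is of the moment at which its call begins. There is no depth.
- ctrl.hand_in(): hands the job in; it is judged then, once.
The state is a dict: "time_s": time; "qpos": joint angles; "joint_vel": joint speeds; "tau": joint torques, N m; "ee_pos": TCP position; "eef_rot": TCP orientation; "force": force on the tool from outside, world axes, zero at the start; "moment": the same for the moment, N m; "grip_width": finger opening in m; "grip_force": force on a finger pad.
Only numpy, scipy, OpenCV 4.12 (cv2) and the standard library are available. Lean on these libraries where they do the work, as an engineer would, in place of code of your own. Each camera call takes 0.05 s, during which the arm holds its last target. There are 200 camera calls.

## Task

I need the sockets under the wooden cable deck: of its four identical top boards one is the access hatch, and you can only tell by touch. With the fingertips press gently on the far end of the boards, one after another, until you find the one that rocks, tip it so that its near edge comes up, then push that edge up and over until the board leans back against its stop and stays there. Only press and push, never pinch a board, and leave everything else standing where it is.

Things in the scene. Friction and masses are not known exactly. Their poses are not given: they have to be found in the camera images.
- deck: low wooden cable deck fixed on the worktop over a strip of wall sockets: 190 mm deep (x), 458 long (y), 80 high, top flush: rails 28 mm wide at front and back, a solid landing at the left, four identical boards in a row. Origin on the worktop, 95 mm behind the front face, under the middle of the row of boards; +x away from the robot, +y left along the row
- board_1 (a joint): tilt (rad) of the leftmost board: 0 flush, grows as the far end sinks and the near end rises, 1.75 leaning back on its stop. Board: 130 mm long (x), 80 wide (y), 14 thick, 0.1 kg, 4 mm gaps to its neighbours, 2 mm to the rails. It turns about a rod at mid-thickness (73 mm above the worktop), 80 mm from the near edge, 50 from the far edge
- board_1_far (a point): where to press the leftmost board: on its top face, mid-width, 36 mm beyond the rod, 14 from the far edge; moves with the board. Hidden packers under the far ends hold three of the four boards on rubber pads (they give 1 to 3 mm); the fourth, not known beforehand which, tips under about 2 N here, and hinge friction keeps it at any tilt it is left at
- board_1_near (a point): middle of the near edge of the leftmost board, on its top face, 80 mm from the rod; moves with the board. The underside lies 14 mm below. Pressing the far end 18 mm down raises this edge about 45 mm; it then follows an arc about the rod and needs only 1 to 2 N
- board_2 (a joint): tilt (rad) of the second from the left board: 0 flush, grows as the far end sinks and the near end rises, 1.75 leaning back on its stop. Built like board_1
- board_2_far (a point): where to press the second from the left board: on its top face, mid-width, 36 mm beyond the rod, 14 from the far edge; moves with the board. Behaves as told for board_1_far
- board_2_near (a point): middle of the near edge of the second from the left board, on its top face, 80 mm from the rod; moves with the board. The underside lies 14 mm below
- board_3 (a joint): tilt (rad) of the third from the left board: 0 flush, grows as the far end sinks and the near end rises, 1.75 leaning back on its stop. Built like board_1
- board_3_far (a point): where to press the third from the left board: on its top face, mid-width, 36 mm beyond the rod, 14 from the far edge; moves with the board. Behaves as told for board_1_far
- board_3_near (a point): middle of the near edge of the third from the left board, on its top face, 80 mm from the rod; moves with the board. The underside lies 14 mm below
- board_4 (a joint): tilt (rad) of the rightmost board: 0 flush, grows as the far end sinks and the near end rises, 1.75 leaning back on its stop. Built like board_1
- board_4_far (a point): where to press the rightmost board: on its top face, mid-width, 36 mm beyond the rod, 14 from the far edge; moves with the board. Behaves as told for board_1_far
- board_4_near (a point): middle of the near edge of the rightmost board, on its top face, 80 mm from the rod; moves with the board. The underside lies 14 mm below
- small_cup: small patterned cup, 58x84x49 mm, standing on the deck's left landing; origin under its middle; not part of the job
- egg_timer: cream egg timer, 67 mm across, 59 high, standing on the deck's left landing; origin under its middle; not part of the job
- pitcher: white milk pitcher, 77x108x96 mm, right of the deck; origin under its middle; not part of the job
- coffee_jar: glass jar with a grey lid, 64 mm across, 120 high, right of the deck; origin under its middle; not part of the job
- tamper: coffee tamper with a wooden handle, 58 mm across, 86 high, right of the deck; origin under its middle; not part of the job
- mug: striped mug, 90x122x100 mm, left of the deck; origin under its middle; not part of the job
- spice_jar: spice jar with a green cap, 46 mm across, 106 high, left of the deck; origin under its middle; not part of the job
- pepper_mill: wooden pepper mill, 58 mm across, 170 high, behind the deck's left end; origin under its middle; not part of the job

How it is judged:
On the way:
1. one board has rocked: it is tipped, the other three are still flush (((value of joint board_1 above 0.2 rad and value of joint each of board_2, board_3, board_4 below 0.12 rad) or (value of joint board_2 above 0.2 rad and value of joint each of board_1, board_3, board_4 below 0.12 rad) or (value of joint board_3 above 0.2 rad and value of joint each of board_1, board_2, board_4 below 0.12 rad) or (value of joint board_4 above 0.2 rad and value of joint each of board_1, board_2, board_3 below 0.12 rad))), for 0.1 s.
At the end, for the whole second after the job is handed in: One board is open, tilted more than 1.6 rad (its stop is at 1.75), and at rest; the other three are flush (under 0.12 rad) (((value of joint board_1 above 1.6 rad and value of joint each of board_2, board_3, board_4 below 0.12 rad) or (value of joint board_2 above 1.6 rad and value of joint each of board_1, board_3, board_4 below 0.12 rad) or (value of joint board_3 above 1.6 rad and value of joint each of board_1, board_2, board_4 below 0.12 rad) or (value of joint board_4 above 1.6 rad and value of joint each of board_1, board_2, board_3 below 0.12 rad)) and velocity of joint board_1 between -0.05 and 0.05 rad/s and velocity of joint board_2 between -0.05 and 0.05 rad/s and velocity of joint board_3 between -0.05 and 0.05 rad/s and velocity of joint board_4 between -0.05 and 0.05 rad/s); the robot touches nothing.
It fails at once if a shut board or the deck is pressed with more than 50 N (contact force between the fingers and deck above 50 N and value of joint each of board_1, board_2, board_3, board_4 below 0.15 rad).
It fails at once if a tipped board is pinched, or forced with more than 35 N (contact force between the fingers and deck above 35 N and (value of joint board_1 between 0.15 and 1.5 rad or value of joint board_2 between 0.15 and 1.5 rad or value of joint board_3 between 0.15 and 1.5 rad or value of joint board_4 between 0.15 and 1.5 rad)).
It fails at once if something standing about is moved by more than 20 mm, lifted or tipped over (distance of any of small_cup, egg_timer, pitcher, coffee_jar, tamper, mug, spice_jar, pepper_mill from where it was at the start of the episode above 0.02 m or angle between any of small_cup, egg_timer, pitcher, coffee_jar, tamper, mug, spice_jar, pepper_mill's own z axis and vertical above 0.35 rad).
It also fails if it takes over 51 s, if anything falls off the work surface, if the arm or the gripper's body presses on something with over 40 N, if the wrist force passes 120 N, or if a joint passes its speed limit or range.

## Working session

There is one attempt and no reset: what is moved stays moved. The work goes in short steps, Python scripts to look and compute and a shell command to move; the robot and the scene stay as the last step left them, time stands still between calls to the robot, and variables do not carry over. Pictures are saved under pics/ and viewed, at most 10 in all, crops included, and the job is handed in when it is done.

```bash
mkdir -p pics
python3 - <<'E'
from station import ctrl
import cv2,numpy as np
for n in("scene","top"):
    c=ctrl.camera(n); cv2.imwrite(f"pics/{n}0.png",c["img"]); print(n,c["intrinsics"],c["R"],c["t"])
o=ctrl.get_obs();print(ctrl.tcp_to_grasp,{k:np.round(v,3) for k,v in o.items()})
E
```

```text
scene [[473.44994324   0.         329.2738708 ]
 [  0.         473.44994324 199.05495747]
 [  0.           0.           1.        ]] [[ 0.61889216 -0.78529813 -0.01671362]
 [-0.51768239 -0.39179684 -0.76059199]
 [ 0.59074313  0.47937677 -0.649015  ]] [-0.39563061  0.32944999  1.58736661]
top [[513.50253539   0.         324.83915929]
 [  0.         513.50253539 200.9536926 ]
 [  0.           0.           1.        ]] [[-0.12000579 -0.99271875  0.0103971 ]
 [-0.85117076  0.09749293 -0.51575523]
 [ 0.51098624 -0.07074332 -0.85667289]] [0.051814   0.53348611 1.54747193]
0.1804 {'time_s': np.float64(0.1), 'qpos': array([-1.347,  0.3  ,  1.521,  0.   ,  1.321, -0.067]), 'joint_vel': array([ 0.002, -0.002, -0.   ,  0.   , -0.001, -0.   ]), 'tau': array([ 1.0000e-03, -5.3265e+01, -3.5328e+01,  7.1000e-02,  2.4000e-02,
       -0.0000e+00]), 'ee_pos': array([ 0.158, -0.527,  0.404]), 'eef_rot': array([-3.141, -0.   ,  0.291]), 'force': array([0.217, 0.309, 0.351]), 'moment': array([-0.038,  0.018,  0.016]), 'grip_force': np.float64(0.0), 'grip_width': np.float64(0.094)}
```

View pics/scene0.png

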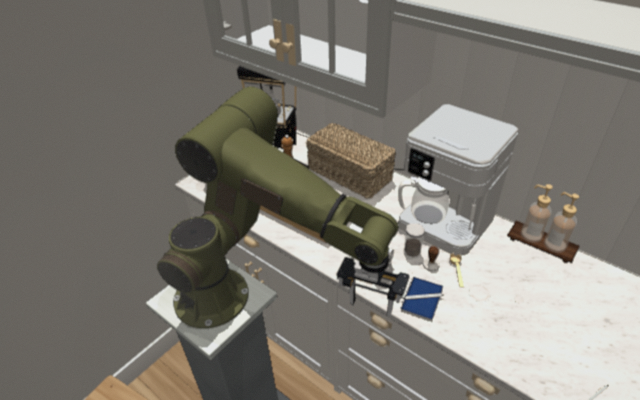

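View pics/top0.png

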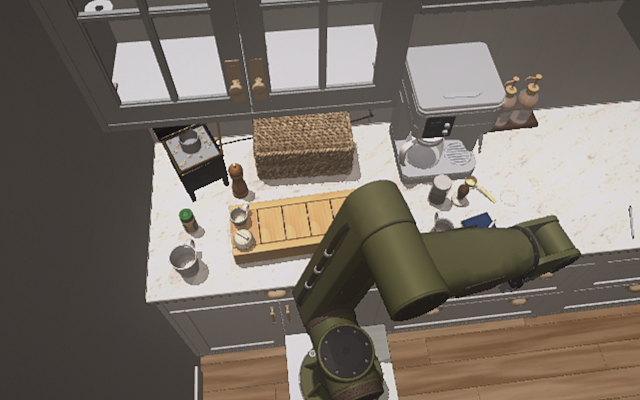

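The top view shows the deck at about columns 232–350, rows 190–262. Its right end is hidden by the arm, and the left landing (cup, timer) is at about (240,225). The scene view has the deck hidden behind the arm. I'll enlarge the deck.

Run:
```python
import cv2
a=cv2.imread("pics/top0.png")[175:275,220:370]; cv2.imwrite("pics/crop1.png",cv2.resize(a,None,fx=5,fy=5,interpolation=cv2.INTER_CUBIC))
```

```text
(no output)
```

View pics/crop1.png

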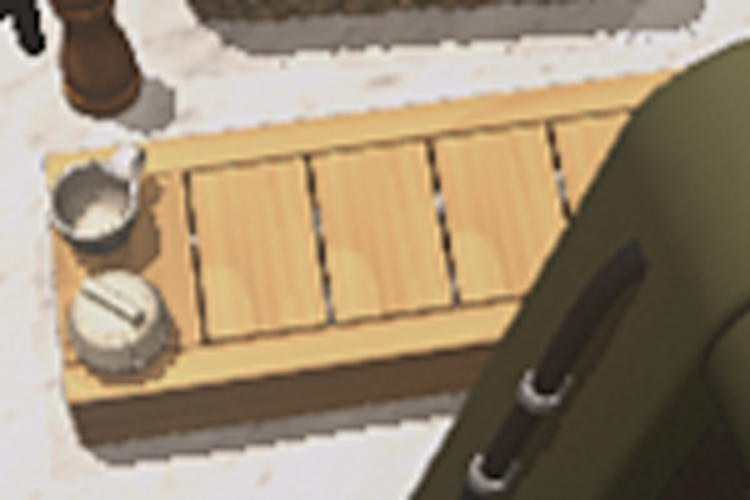

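```bash
cat > h.py <<'E'
import numpy as np
from station import ctrl
def ray(c,px,z):
    K,R,t=(np.array(c[k]) for k in("intrinsics","R","t"))
    o=-R.T@t; d=R.T@np.linalg.inv(K)@[px[0],px[1],1]
    return o+d*(z-o[2])/d[2]
def proj(c,X):
    K,R,t=(np.array(c[k]) for k in("intrinsics","R","t"))
    p=K@(R@np.array(X)+t); return p[:2]/p[2]
E
python3 - <<'E'
from h import *
c=ctrl.camera("top")
P={'g0f':(186,172),'g0n':(204,342),'g1f':(308,155),'g1n':(332,322),'g2f':(430,138),'g2n':(457,305),'g3f':(549,122),'bl':(45,157),'fl':(68,403)}
W={}
for k,(u,v) in P.items():
    W[k]=ray(c,((u+.5)/5-.5+220,(v+.5)/5-.5+175),.08); print(k,W[k].round(4))
print('bottom',ray(c,((82.5)/5-.5+220,(445.5)/5-.5+175),0).round(4))
d=W['g2n']-W['g0n'];e=W['g3f']-W['g0f'];s=W['g0f']-W['g0n']
print(np.linalg.norm(d),np.linalg.norm(e),np.arctan2(-d[0],d[1]),np.arctan2(e[0],-e[1]),np.linalg.norm(s),np.linalg.norm(W['bl']-W['fl']))
E
```

```text
g0f [0.571  0.2183 0.08  ]
g0n [0.4403 0.2133 0.08  ]
g1f [0.575  0.1345 0.08  ]
g1n [0.4453 0.1285 0.08  ]
g2f [0.579  0.0499 0.08  ]
g2n [0.4483 0.0451 0.08  ]
g3f [ 0.5824 -0.0333  0.08  ]
bl [0.5939 0.3136 0.08  ]
fl [0.4064 0.3032 0.08  ]
bottom [0.4128 0.305  0.    ]
0.16836744327309033 0.2518382280091012 -3.0937000975406748 0.045477202605873276 0.13081577151519289 0.1878028477695912
```

Sizes check out: pitch is 84 mm, boards 130 mm, depth 188 mm. The deck yaw is about +0.045 and its origin about (0.513, 0.048). I'll close the fingers and go above board 4's far end.

```bash
python3 -m jog '[[26,-15.7,0,0,0,0.12],[26,-15.7,0,0,0,0.12],[26,-15.7,0,0,0,0.12],[26,-15.7,0,0,0,0.12],[26,-15.7,0,0,0,0.12],[26,-15.7,0,0,0,0.12],[52.3,-31.4,0,0,0,0.246],[52.3,-31.4,0,0,0,0.246]]' 0
python3 -m jog '[[30,0,0,0,0,0],[30,0,0,0,0,0]]' >/dev/null
python3 - <<'E'
from h import *
o=ctrl.get_obs();print(o['time_s'],o['ee_pos'].round(4),o['eef_rot'].round(3),o['force'].round(2),o['grip_width'])
E
```

```text
time_s: 0.95
ee_pos: [0.426, -0.2313, 0.4047]
eef_rot: [3.141, -0.0, 0.041]
force: [0.6, -1.1, -0.1]
grip_width: 0.033
grip_force: 0.0
1.15 [ 0.5267 -0.2271  0.405 ] [ 3.141e+00 -1.000e-03  4.600e-02] [-0.15 -0.85  0.15] 0.017048918761913875
```

```bash
cat >> h.py <<'E'
from scipy.spatial.transform import Rotation as Ro
O=np.array([.513,.048,0]);YAW=.045
def row(tipd,tilt,settled=True):
    """tip in deck frame (m), tool tilted fwd by tilt; row from current pose"""
    o=ctrl.get_obs(); R0=Ro.from_euler('xyz',o['eef_rot'])
    Rt=Ro.from_euler('xyz',[np.pi,-tilt,YAW])
    tcp=O+Ro.from_euler('z',YAW).apply(tipd)-.199*Rt.apply([0,0,1])
    return np.r_[R0.inv().apply(tcp-o['ee_pos'])*100,(R0.inv()*Rt).as_rotvec()].round(3).tolist()
def tip():
    o=ctrl.get_obs(); R0=Ro.from_euler('xyz',o['eef_rot'])
    p=o['ee_pos']+.199*R0.apply([0,0,1])
    return Ro.from_euler('z',-YAW).apply(p-O).round(4),o['force'].round(2),round(float(o['time_s']),2)
E
python3 -c "
from h import *
print(tip(),row([.051,-.126,.11],0))"
```

```text
(array([ 0.0015, -0.2755,  0.206 ]), array([-0.15, -0.85,  0.15]), 1.15) [4.975, -14.94, 9.601, 0.0, -0.001, 0.001]
```

```bash
python3 -m jog '[[5,-15,0,0,0,0],[5,-15,0,0,0,0],[5,-15,0,0,0,0],[5,-15,0,0,0,0],[5,-15,9.6,0,0,0],[5,-15,9.6,0,0,0],[5,-15,9.6,0,0,0],[5,-15,9.6,0,0,0]]'
python3 - <<'E'
from h import *
import cv2
print(tip(),row([.051,-.126,.08],0))
a=ctrl.camera("top"); b=ctrl.camera("scene")
print([ (proj(a,ctrl.get_obs()['ee_pos']-[0,0,.199])).round(1), proj(b,ctrl.get_obs()['ee_pos']-[0,0,.199]).round(1)])
A=cv2.resize(a["img"][160:270,220:420],None,fx=4,fy=4,interpolation=2);B=cv2.resize(b["img"][100:300,180:460],None,fx=2,fy=2)
cv2.imwrite("pics/a1.png",A);cv2.imwrite("pics/b1.png",B)
E
```

```text
time_s: 1.95
ee_pos: [0.5685, -0.077, 0.3097]
eef_rot: [-3.142, 0.0, 0.044]
force: [0.2, -0.2, 0.6]
grip_width: 0.0005
grip_force: 0.0
(array([ 0.0498, -0.1273,  0.1107]), array([ 0.21, -0.21,  0.65]), 1.95) [0.118, -0.135, 3.066, -0.0, 0.0, -0.001]
[array([342.8, 196.2]), array([333.1, 193.8])]
```

View pics/a1.png

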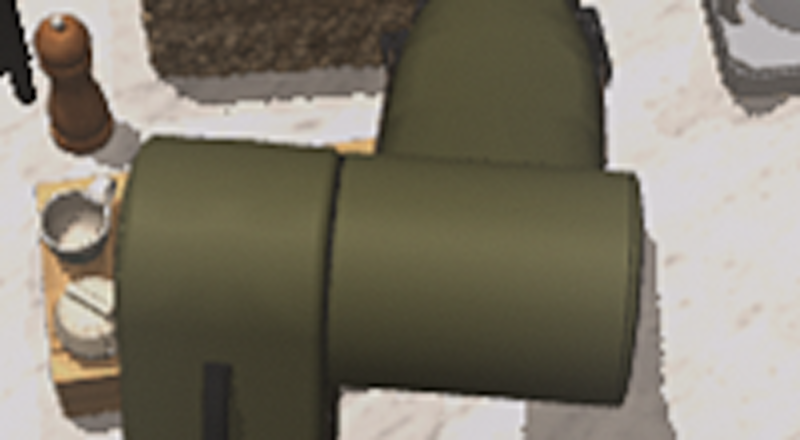

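View pics/b1.png

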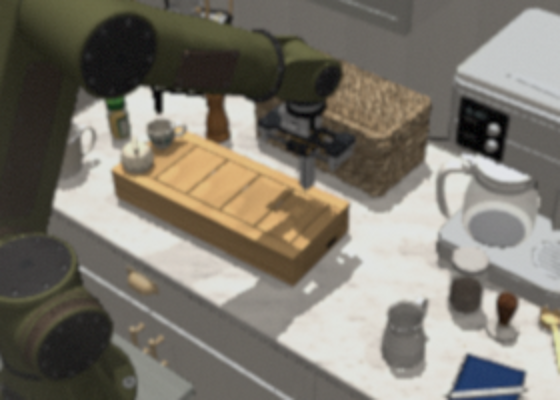

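In the scene view the fingertips are over the far end of the rightmost board at crop (308,180), clear of the basket. In the top view the arm hides the row. I'll cross-check the height in the scene view, then press gently.

```bash
python3 - <<'E'
from h import *
c=ctrl.camera("scene")
for p in ([-.095,-.198,.08],[-.095,.26,.08],[.065,.168,.08],[.095,-.198,.08]):
    q=proj(c,O+Ro.from_euler('z',YAW).apply(p)); print(p,((q-[180,100])*2).round(0))
E
python3 -m jog '[[0.1,-0.1,2.5,0,0,0],[0.1,-0.1,2.9,0,0,0],[0.1,-0.1,3.0,0,0,0],[0.1,-0.1,3.1,0,0,0],[0.1,-0.1,3.2,0,0,0]]'
```

```text
[-0.095, -0.198, 0.08] [292. 258.]
[-0.095, 0.26, 0.08] [109. 168.]
[0.065, 0.168, 0.08] [195. 144.]
[0.095, -0.198, 0.08] [350. 201.]
time_s: 2.6
ee_pos: [0.5695, -0.0755, 0.2779]
eef_rot: [3.141, -0.002, 0.045]
force: [1.8, -0.8, 1.4]
grip_width: 0.0005
grip_force: 0.9
```

The two views agree within about 2 px, so the height is confirmed. I'll keep pressing.

```bash
python3 -m jog '[[0,0,0.1,0,0,0],[0,0,0.2,0,0,0],[0,0,0.2,0,0,0]]'
```

```text
time_s: 2.9
ee_pos: [0.5693, -0.0754, 0.2748]
eef_rot: [3.141, -0.001, 0.045]
force: [2.4, 0.1, 1.8]
grip_width: 0.0004
grip_force: 1.0
```

```bash
python3 -m jog '[[0,0,0.1,0,0,0],[0,0,0.2,0,0,0],[0,0,0.3,0,0,0]]'
```

```text
time_s: 3.2
ee_pos: [0.5693, -0.0753, 0.2716]
eef_rot: [3.142, -0.0, 0.045]
force: [3.1, -0.2, 1.9]
grip_width: 0.0005
grip_force: 1.1
```

The force stays near 2 N at 7 mm depth, so board 4 is the hatch. I'll tip it further.

```bash
python3 -m jog '[[0,0,0.3,0,0,0],[0,0,0.6,0,0,0],[0,0,0.9,0,0,0],[0,0,1.2,0,0,0],[0,0,1.5,0,0,0],[0,0,1.5,0,0,0]]'
```

```text
time_s: 3.8
ee_pos: [0.5691, -0.0753, 0.256]
eef_rot: [-3.141, 0.001, 0.045]
force: [0.7, -0.1, 0.4]
grip_width: 0.0005
grip_force: 0.2
```

```bash
python3 -m jog '[[0,0,-4,0,0,0],[0,0,-8,0,0,0],[0,0,-12,0,0,0],[0,0,-13,0,0,0],[-5,0,-13,0,0,0],[-5,0,-13,0,0,0]]'
python3 - <<'E'
from h import *
import cv2
print(tip(),row([-.11,-.126,.14],.4))
b=ctrl.camera("scene"); cv2.imwrite("pics/b2.png",cv2.resize(b["img"][100:300,180:460],None,fx=2,fy=2))
q=[((proj(b,O+Ro.from_euler('z',YAW).apply([.015-.08*np.cos(t)+.007*np.sin(t),-.126,.073+.08*np.sin(t)+.007*np.cos(t)]))-[180,100])*2).round(0) for t in(0,.4,.6,.8)];print(q)
E
```

```text
time_s: 4.4
ee_pos: [0.5155, -0.0773, 0.3843]
eef_rot: [-3.14, 0.006, 0.045]
force: [0.1, -0.8, -0.6]
grip_width: 0.0005
grip_force: 0.0
(array([-0.0044, -0.125 ,  0.1853]), array([ 0.13, -0.82, -0.57]), 4.4) [-18.395, 0.084, 6.216, -0.001, 0.406, -0.001]
[array([270., 233.]), array([273., 218.]), array([275., 210.]), array([279., 202.])]
```

View pics/b2.png

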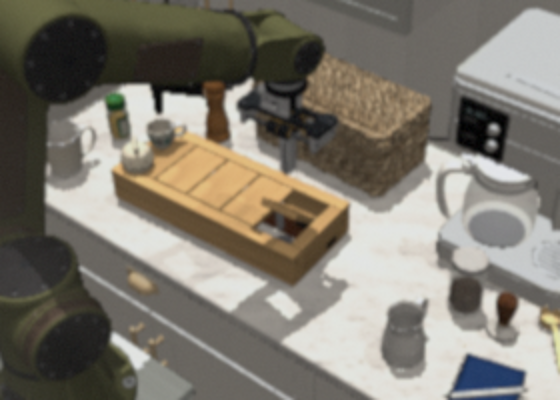

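Board 4 is clearly tipped, with a slanted plank at crop (263–313, 200–222), the opening around it and the other boards flush. I'll measure the tilt.

Run:
```python
from h import *
import cv2
b=ctrl.camera("scene"); cv2.imwrite("pics/b3.png",cv2.resize(b["img"][180:240,290:370],None,fx=8,fy=8,interpolation=2))
for t in(.6,.8,1.,1.2,1.4,1.75):
  r=[]
  for l,n in((.08,.007),(.08,-.007),(-.05,.007)):
   for y in(-.086,-.166):
    q=proj(b,O+Ro.from_euler('z',YAW).apply([.015-l*np.cos(t)+n*np.sin(t),y,.073+l*np.sin(t)+n*np.cos(t)])); r.append(tuple(((q-[290,180])*8).astype(int).tolist()))
  print(t,r)
```

```text
0.6 [(152, 168), (291, 233), (143, 196), (281, 262), (290, 164), (423, 225)]
0.8 [(165, 137), (305, 201), (153, 164), (292, 229), (284, 183), (417, 244)]
1.0 [(182, 107), (322, 171), (167, 133), (307, 197), (276, 202), (409, 263)]
1.2 [(201, 80), (340, 143), (184, 104), (324, 167), (267, 219), (399, 281)]
1.4 [(221, 58), (360, 120), (203, 77), (343, 140), (256, 236), (388, 298)]
1.75 [(256, 32), (394, 93), (239, 43), (377, 104), (235, 259), (368, 322)]
```

View pics/b3.png

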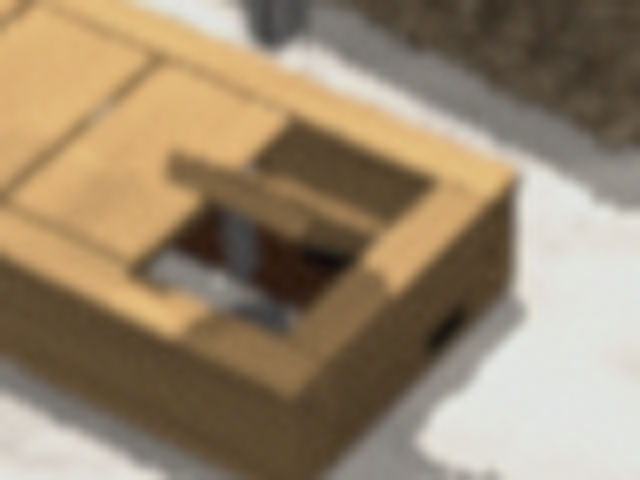

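The near-edge corners are at crop (175,150) and (310,213), which gives a tilt of about 0.78 rad: the edge's lower corner is at deck x −47 mm, z 124 mm. I'll go in front of it with the tool tilted 0.4.

```bash
python3 -m jog '[[-6,0,0,0,0,0],[-10,0,0,0,0.1,0],[-15,0,0,0,0.2,0],[-18.4,0,0,0,0.3,0],[-18.4,0,3,0,0.4,0],[-18.4,0,6.2,0,0.406,0],[-18.4,0,6.2,0,0.406,0],[-18.4,0,6.2,0,0.406,0]]'
python3 - <<'E'
from h import *
print(tip(),ctrl.get_obs()['eef_rot'].round(3),ctrl.get_obs()['qpos'].round(2))
for p in([-.095,-.126,.1],[-.07,-.126,.1],[-.06,-.126,.105],[-.05,-.126,.11],[-.04,-.126,.115],[-.03,-.126,.12],[-.02,-.126,.125],[-.01,-.126,.128],[0,-.126,.13],[.01,-.126,.13],[.015,-.126,.13],[.02,-.126,.13]): print(p,row(p,.4)[:3])
E
```

```text
time_s: 5.3
ee_pos: [0.3363, -0.0861, 0.3254]
eef_rot: [-3.141, -0.405, 0.045]
force: [0.5, -0.7, -0.1]
grip_width: 0.0005
grip_force: 0.0
(array([-0.1041, -0.1259,  0.1425]), array([ 0.5, -0.7, -0.1]), 5.3) [-3.141 -0.405  0.045] [-0.39 -0.13  2.2   0.26  0.72  0.97]
[-0.095, -0.126, 0.1] [-0.737, 0.001, 4.268]
[-0.07, -0.126, 0.1] [1.561, 0.001, 5.253]
[-0.06, -0.126, 0.105] [2.677, 0.001, 5.188]
[-0.05, -0.126, 0.11] [3.793, 0.0, 5.123]
[-0.04, -0.126, 0.115] [4.909, 0.0, 5.057]
[-0.03, -0.126, 0.12] [6.025, 0.0, 4.992]
[-0.02, -0.126, 0.125] [7.142, 0.0, 4.926]
[-0.01, -0.126, 0.128] [8.179, 0.0, 5.045]
[0, -0.126, 0.13] [9.177, 0.0, 5.255]
[0.01, -0.126, 0.13] [10.096, 0.0, 5.649]
[0.015, -0.126, 0.13] [10.555, 0.0, 5.846]
[0.02, -0.126, 0.13] [11.015, 0.0, 6.043]
```

```bash
python3 -m jog '[[-0.7,0,2,0,0,0],[-0.7,0,4.2,0,0,0],[1.6,0,5.2,0,0,0],[2.7,0,5.2,0,0,0],[3.2,0,5.1,0,0,0],[3.8,0,5.1,0,0,0]]'; python3 -c "
from h import *
print(tip())
for p in([-.04,-.126,.115],[-.03,-.126,.12],[-.02,-.126,.125],[-.01,-.126,.128],[0,-.126,.13],[.01,-.126,.13],[.015,-.126,.13]): print(row(p,.4)[:3])"
```

```text
time_s: 5.9
ee_pos: [0.3907, -0.0834, 0.2939]
eef_rot: [3.141, -0.407, 0.045]
force: [-1.0, -0.1, 0.5]
grip_width: 0.0005
grip_force: 0.5
(array([-0.0494, -0.1258,  0.1111]), array([-1.01, -0.14,  0.46]), 5.9)
[1.152, 0.027, 0.014]
[2.268, 0.028, -0.05]
[3.384, 0.028, -0.113]
[4.422, 0.029, 0.007]
[5.419, 0.029, 0.218]
[6.338, 0.029, 0.614]
[6.797, 0.029, 0.812]
```

Contact is light (about 1 N). I'll continue along the arc.

```bash
python3 -m jog '[[0.6,0,0,0,0,0],[1.2,0,0,0,0,0],[1.8,0,0,0,0,0],[2.3,0,0,0,0,0],[2.8,0,-0.1,0,0,0],[3.4,0,-0.1,0,0,0]]'; python3 -c "
from h import *
print(tip())
for p in([-.01,-.126,.128],[0,-.126,.13],[.01,-.126,.13],[.015,-.126,.13],[.02,-.126,.13],[.03,-.126,.13]): print(row(p,.4)[:3])"
```

```text
time_s: 6.5
ee_pos: [0.4215, -0.082, 0.3073]
eef_rot: [-3.141, -0.406, 0.045]
force: [-0.5, 0.0, 0.5]
grip_width: 0.0001
grip_force: 0.4
(array([-0.0187, -0.1258,  0.1245]), array([-0.47,  0.02,  0.51]), 6.5)
[1.048, 0.025, 0.02]
[2.046, 0.025, 0.231]
[2.965, 0.024, 0.626]
[3.424, 0.024, 0.824]
[3.884, 0.024, 1.021]
[4.803, 0.024, 1.416]
```

```bash
python3 -m jog '[[0.5,0,0,0,0,0],[1.0,0,0,0,0,0],[1.5,0,0.1,0,0,0],[2.0,0,0.2,0,0,0],[2.4,0,0.4,0,0,0],[2.7,0,0.5,0,0,0],[2.7,0,0.5,0,0,0]]'; python3 -c "
from h import *
print(tip())"
```

```text
time_s: 7.2
ee_pos: [0.4483, -0.0808, 0.3131]
eef_rot: [-3.142, -0.406, 0.045]
force: [-0.2, 0.2, 0.3]
grip_width: 0.0006
grip_force: 0.0
(array([ 0.0082, -0.1257,  0.1303]), array([-0.18,  0.16,  0.31]), 7.2)
```

```bash
python3 -m jog '[[0.2,0,0.1,0,0,0],[0.4,0,0.2,0,0,0],[0.6,0,0.25,0,0,0],[0.6,0,0.25,0,0,0]]'; python3 -c "
from h import *
print(tip())"
```

```text
time_s: 7.6
ee_pos: [0.4531, -0.0806, 0.3129]
eef_rot: [-3.141, -0.399, 0.045]
force: [-35.5, -3.7, 19.7]
grip_width: 0.0005
grip_force: 19.2
(array([ 0.0117, -0.1256,  0.1295]), array([-35.5 ,  -3.72,  19.7 ]), 7.6)
```

The force rose sharply, so the board is on its stop. I'll back away and look.

```bash
python3 -m jog '[[-1,0,-0.5,0,0,0],[-5,0,-2,0,0,0],[-9,0,-4,0,0,0],[-12,0,-5,0,0,0],[-12,0,-5,0,0,0]]'
python3 - <<'E'
from h import *
import cv2
b=ctrl.camera("scene"); cv2.imwrite("pics/b4.png",cv2.resize(b["img"][100:300,180:460],None,fx=2,fy=2))
for t in (1.5,1.6,1.75):print([((proj(b,O+Ro.from_euler('z',YAW).apply([.015-.08*np.cos(t)+.007*np.sin(t),y,.073+.08*np.sin(t)+.007*np.cos(t)]))-[180,100])*2).round(0) for y in(-.086,-.166)])
E
```

```text
time_s: 8.1
ee_pos: [0.3222, -0.0861, 0.3116]
eef_rot: [3.141, -0.406, 0.044]
force: [0.6, -0.2, 0.6]
grip_width: 0.0007
grip_force: 0.0
[array([278., 172.]), array([313., 188.])]
[array([280., 170.]), array([315., 186.])]
[array([284., 168.]), array([319., 183.])]
```

View pics/b4.png

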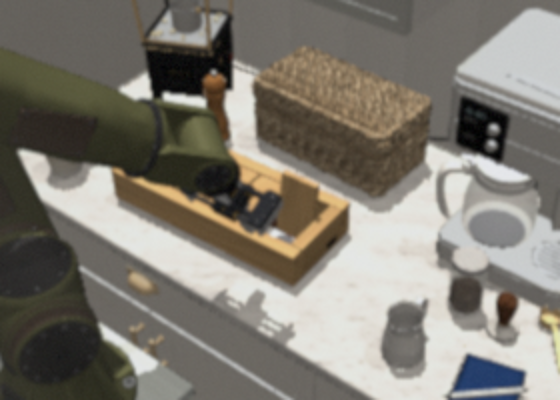

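Board 4 stands open. Its top corners are at about (285,173) and (320,188), matching 1.75 rad, and the robot is clear with everything else still standing. I'm handing in.

```bash
python3 -c "
from station import ctrl
print(ctrl.hand_in())"
```

```text
the job is handed in; nothing more can be done
None
```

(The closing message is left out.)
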